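Mist the tongs and lift the round alfajor with them

ROBOT

A 6-joint arm with a two-finger parallel gripper is mounted at the origin on the work surface. World frame = base frame: x ahead of the robot, y to its left, z up, the work surface at z = 0. Lengths are in m, angles in rad, forces in N, time in s.
With the tool pointing down it reaches from about 0.35 to 0.975 m from the base axis. Payload 4.9 kg.
Tool frame: the origin (TCP) lies at the very end of the fingers, on their centre line; the grasp point (between the pads) lies 19 mm behind it; z points along the fingers, y is the direction in which the jaws open and shut (so a half turn about z gives the same grasp; the last joint's range is limited). The gripper opens to 85 mm and grips with 20 to 120 N. Pads are 22 mm wide; open, the fingers measure 114 mm over their backs; the gripper's body (76 mm by 85 mm) begins 54 mm behind the grasp point. The pads swing forward as they close: fully open they stand 13 mm farther back than shut.
Start: joints at [1.079, 0.053, 1.613, -0, 1.476, -0.119], TCP at [0.228, 0.582, 0.231] pointing down, gripper open.
Joint ranges: [-3.01, 3.01], [-1.01, 2.22], [0.06, 2.58], [-1.02, 4.17], [0.09, 2.62], [-3.14, 3.14]. Speed limits (rad/s): [2.57, 2.57, 3.14, 3.14, 3.14, 3.14].

INTERFACE

Orientations are given as a unit quaternion [w, x, y, z].
In Python, from plant import monitor, eyes, manip gives the robot as it stands.
- The arm moves only by the tool step_arm, never from a script. Its argument "motion" is a list of rows, each a list of 7 numbers: the shift along the world's x, y, z scaled (see below), then the turn, a rotation vector about the world's x, y, z scaled (see below), then the closure in counts, from 0 (fully open) to 255 (shut). In form: [[x, y, z, ax, ay, az, grip], ...]. A call has 1 to 10 rows; each row is the pose to reach, as a shift and turn from the pose commanded when the call began; what a row does not reach only later rows make up. The controller multiplies each number of a shift by 0.5 m and each number of a turn by 1.5 rad. A row lasts 1/10 s, in which the tool goes at most 50 mm and 8.59 degrees, less where a joint would pass 70% of its speed; a pose out of reach is approached as far as the arm can. A call with a number of a shift or a turn outside -1 to 1 is refused whole. A call with a gripper value outside its range is refused whole. The fingers move at their own pace and stop on an object; the grip force is fixed at half the most. Time passes only in rows, so rows that repeat a pose let the fingers close. It gives the time, the measured TCP pose, the force and the opening at its end, in the units of the state.
- monitor.state(): the state, without advancing time (a new reading comes with each control period).
- eyes.grab_frame(name): name is "scene" or "top" or "wrist"; returns a dict with "pixels" (480x640x3 uint8, red, green, blue), "mtx" (3x3 intrinsics, pixels), "dist" ([k1, k2, p1, p2, k3] as OpenCV has them; the pictures are not rectified), "rvec" (rotation vector, rad) and "tvec" (3), from world to camera coordinates, as OpenCV has them; the wrist camera has in their place "hand_eye" (4x4, takes a point from camera to tool coordinates, whose origin is the TCP and whose axes are the flange's). Camera axes: x right, y down, z forward; pixel columns grow to the right and rows downward; lengths in m; the calibration is good to about 2 mm. A picture is of the moment at which its call begins: read the wrist's pose just before it. There is no depth.
- manip.job_done(): hands the job in, once; it reports no verdict.
Trained networks look in the newest picture that a camera, given by its name, has taken for a name from the list of things; names that differ only in an ending like _2 or _b are one class to them, and where a whole thing is asked for, a point or a joint stands for the part that bears it (a point fixed in the world has none). Each returns a list of dicts, best first, with "p" (0 to 1); they miss things now and then, are a little off and sometimes report something else, mostly with a low value. They report only what shows in the picture. A call takes as long as a camera call. They do not tell look-alikes from the thing itself.
- eyes.look_for(name, camera): "box" ([centre column, centre row, width, height] in pixels, round what is visible of it).
- eyes.pinpoint(name, camera): "uv" ([column, row] in pixels: a listed point, or the origin of a listed thing).
The state is a dict: "time": time; "joint_pos": joint angles; "joint_vel": joint speeds; "joint_efforts": joint torques, N m; "tool_pos": TCP position; "tool_rot": TCP orientation; "contact_force": force on the tool from outside, world axes, zero at the start; "ft_torque": the same for the moment, N m; "gripper_width": opening from 0.0 (shut) to 1.0 (fully open).
Only numpy, scipy, OpenCV 4.12 (cv2) and the standard library are available. Lean on these libraries where they do the work, as an engineer would, in place of code of your own. Each camera call takes 0.05 s, during which the arm holds its last target.

TASK

Press the nozzle cap of the mist bottle fully down and let it spring back up, so that the tips of the kitchen tongs lying under its spout are sanitised. Then take the tongs, squeeze them shut on the round alfajor on the wooden board, and lift it about 10 cm clear of the board without touching any pastry with the robot's fingers. Finish while still holding it up in the squeezed tongs, do not put it down, and leave the square pastry, the mate gourd and the two empty bottles where they stand.

Things in the scene. Friction and masses are not known exactly. Their poses are not given: they have to be found in the camera images.
- station: white round mist bottle (58 mm across) standing fixed in a steel holder ring (66 mm across) on an 85 mm square foot, screwed to the shelf; 178 mm tall over its nozzle cap. Origin: centre of the foot's underside, on the shelf; its own -x axis is the way the spout points, z up
- nozzle_top (a point): centre of the top face of the sprung nozzle cap (a disc 34 mm across, 14 mm thick, with a spout 11 mm wide running out 66 mm to the station's -x side), 178 mm above the shelf when up; moves down with the cap
- nozzle (a joint): travel of the nozzle cap in m: 0 up, 0.012 fully down; it needs about 3 N to start and 8 N at the bottom, and springs back when released
- spout (a point): fixed point in the mouth of the spout (cap up), 61 mm from the bottle's axis and 162 mm above the shelf; the tongs' tips lie under it at the start
- tongs: steel kitchen tongs, 120 g, balanced about the grip place, lying on the shelf so that the two arms open and shut sideways (along the tongs' y). Origin: on the shelf under the place to grip, on the centre line; x points to the tips, z up. Pivot 85 mm behind the origin (-x), the back end 112 mm behind it; the tips reach 114 mm ahead. The arms are 6 mm thick, 24 mm tall (z 0 to 24 mm)
- tongs_grip (a point): point on the tongs' centre line at mid-height, 12 mm above their underside, where they are gripped across (fingers along the tongs' y): 58 mm over the two arms when open. Flat outer sides run from 35 mm behind to 35 mm ahead of it. Both arms turn together about the pivot; a spring holds them open: about 6 N on each arm here to start, 10 N when shut on the alfajor (then about 38 mm wide here)
- tongs_tip (a point): point on the centre line, 90 mm ahead of tongs_grip and at the same height: the centre of the hollow (shallow V) tips; a round thing should stand centred here. Clear width between the tips here about 90 mm when open (about 78 mm at their very ends); each tip is about 45 mm long along x
- tong_l (a joint): closing angle of the tongs' left arm in rad: 0 open, about 0.12 when shut on the alfajor; the right arm always moves equally
- board: fixed wooden board, 130 mm (its x) by 200 mm (its y), 10 mm thick. Origin: centre of its underside, on the shelf; z up. The two pastries stand on it about 100 mm apart along its y; which is on which side varies
- alfajor: the round alfajor (two rigid biscuits with filling), 48 mm across, 26 mm tall, 30 to 65 g; origin at the centre of its underside
- alfajor_center (a point): centre of the round alfajor, 13 mm above the board's top at the start
- square_center (a point): centre of the square pastry (40 by 40 by 26 mm, same make), 13 mm above the board's top; to be left alone
- square_bun: the square pastry; origin at the centre of its underside
- mate: ceramic mate gourd, 78 mm across, 88 mm tall, with a steel bombilla standing up to 146 mm; origin at the centre of its underside; to be left alone
- bottle_a: empty clear plastic bottle with twist cap, 62 mm across, 200 mm tall; origin at the centre of its underside; to be left alone
- bottle_b: a second empty clear plastic bottle of the same kind; to be left alone
Things that resemble listed ones, but are neither listed nor needed, are in the scene too. Several things look just like the board: the one meant starts farthest to the robot's left. Of the things shaped like the tongs, the steel one is meant.

How it is judged:
On the way, in this order (a step that is already met when the one before it is completed fails the run):
1. the nozzle cap is pressed down over the tongs' tips (value of joint nozzle above 0.009 m and horizontal distance between tongs_tip and spout below 0.045 m), for 0.05 s.
2. the cap has sprung back up (value of joint nozzle below 0.002 m), for 0.1 s.
3. the round alfajor is lifted in the tongs (z of alfajor_center in the frame of board above 0.075 m and distance between alfajor_center and tongs_tip below 0.03 m and contact force between tongs and alfajor above 0.5 N), for 0.3 s.
At the end, for the whole second after the job is handed in: The round alfajor hangs still between the squeezed tips of the tongs, at least 5 cm above where it stood on the board and within 3 cm of the tips' centre, carried by the tongs alone, the tongs held in the robot's fingers; the nozzle cap is up; the program finishes while holding (all of step 3 and contact force between the fingers and tongs above 1 N and value of joint tong_l above 0.06 rad and contact force between each of the arm, the fingers and alfajor below 0.1 N and height (world z) of tongs_tip above 0.05 m and value of joint nozzle below 0.002 m and linear speed of alfajor below 0.05 m/s); the arm keeps its last pose, push and grip.
It fails at once if the fingers touch the round alfajor (contact force between any of the fingers, the arm and alfajor above 0.5 N).
It fails at once if the fingers touch the square pastry, or it is moved more than 2.5 cm (distance of square_center from where it was at the start of the episode above 0.025 m or contact force between any of the fingers, the arm and square_bun above 0.5 N).
It fails at once if the gourd or a bottle is shifted more than 2.5 cm or tipped (distance of any of mate, bottle_a, bottle_b from where it was at the start of the episode above 0.025 m or angle between any of mate, bottle_a, bottle_b's own z axis and vertical above 0.4 rad).
It also fails if it takes over 58 s, if anything falls off the work surface, if the arm or the gripper's body presses on something with over 40 N, if the wrist force passes 120 N, or if a joint passes its speed limit or range.

## Working session

There is one attempt and no reset: what is moved stays moved. The work goes in short steps, Python scripts to look and compute and a tool call to move; the robot and the scene stay as the last step left them, time stands still between calls to the robot, and variables do not carry over. Pictures are saved under pics/ and viewed, and the job is handed in when it is done.

Besides the shell and the picture viewer there is one more tool, called after "Request:" in YAML: its name, and indented under it one key for each argument. step_arm: Moves the arm, as the interface text tells. Its arguments: {"type":"object","properties":{"motion":{"type":"array","items":{"type":"array","items":{"type":"number"}}}},"required":["motion"]}

```bash
mkdir -p pics; cat > h.py <<'E'
import numpy as np, cv2
from plant import monitor, eyes, manip
def ray(f,uv,st=None):
    K=np.array(f['mtx'],float);d=np.array(f['dist'],float)
    n=cv2.undistortPoints(np.array([[uv]],float),K,d)[0,0]
    v=np.array([n[0],n[1],1.])
    if 'rvec' in f:
        R=cv2.Rodrigues(np.array(f['rvec'],float))[0];t=np.array(f['tvec'],float).ravel()
        return -R.T@t, R.T@v
    from scipy.spatial.transform import Rotation as Ro
    H=np.array(f['hand_eye']);q=st['tool_rot'];Rt=Ro.from_quat([q[1],q[2],q[3],q[0]]).as_matrix()
    o=Rt@H[:3,3]+np.array(st['tool_pos']);return o,Rt@H[:3,:3]@v
def onz(f,uv,z,st=None):
    o,v=ray(f,uv,st);return o+v*(z-o[2])/v[2]
def proj(f,P):
    return cv2.projectPoints(np.array(P,float).reshape(-1,1,3),np.array(f['rvec'],float),np.array(f['tvec'],float),np.array(f['mtx'],float),np.array(f['dist'],float))[0].reshape(-1,2)
def save(f,n): cv2.imwrite('pics/'+n,f['pixels'][:,:,::-1])
E
python3 - <<'E'
from h import *
print(monitor.state())
Z=dict(nozzle_top=.178,spout=.162,tongs_grip=.012,tongs_tip=.012,tongs=0,board=0,alfajor_center=.023,square_center=.023,mate=0,bottle_a=0,station=0)
for c in ['scene','top']:
    f=eyes.grab_frame(c);save(f,c+'0.png');print(c,ray(f,[320,240]))
    for n,z in Z.items():
        for r in eyes.pinpoint(n,c)[:4]:
            print(n,round(r['p'],2),np.round(r['uv']),np.round(onz(f,r['uv'],z),3))
f=eyes.grab_frame('wrist');save(f,'w0.png')
print(monitor.state()['time'])
E
```

```text
{'time': 0.0, 'joint_pos': array([ 1.07899038e+00,  5.33345119e-02,  1.61432813e+00,  1.13407634e-05,
        1.47598459e+00, -1.19018833e-01]), 'joint_vel': array([ 1.10021078e-04, -2.37506017e-04, -8.28178469e-04,  3.57276030e-04,
       -1.24646644e-04,  8.18215041e-05]), 'joint_efforts': array([-7.13209429e-04, -3.93686378e+01, -3.70172954e+01, -1.87835817e-04,
        7.12881127e-03, -3.56204896e-05]), 'tool_pos': array([0.22733944, 0.58150755, 0.23005648]), 'tool_rot': array([-3.14274887e-04,  1.85316567e-01,  9.82678337e-01, -9.78051332e-04]), 'contact_force': array([0.14976703, 0.24051536, 0.9702747 ]), 'ft_torque': array([-0.02341434, -0.0326601 , -0.03112321]), 'gripper_width': 1.0045449715287964}
scene (array([1.15145796, 0.18216975, 0.89665229]), array([-0.57815167, -0.3544622 , -0.73493033]))
nozzle_top 0.59 [320. 240.] [ 0.585 -0.165  0.178]
spout 0.9 [332. 229.] [ 0.528 -0.166  0.162]
tongs_grip 0.94 [298. 206.] [ 0.376 -0.371  0.012]
tongs_grip 0.88 [348. 247.] [ 0.436 -0.168  0.012]
tongs_grip 0.29 [352. 359.] [0.721 0.005 0.012]
tongs_tip 0.95 [168. 216.] [ 0.612 -0
[... 1062 characters left out ...]
[495. 264.] [ 0.539 -0.618  0.012]
tongs_tip 0.76 [506. 238.] [ 0.611 -0.656  0.012]
tongs_tip 0.71 [438. 316.] [ 0.399 -0.453  0.012]
tongs 0.77 [334. 304.] [ 0.438 -0.172  0.   ]
tongs 0.74 [487. 266.] [ 0.535 -0.598  0.   ]
tongs 0.61 [408. 332.] [ 0.359 -0.37   0.   ]
board 0.76 [265. 325.] [0.385 0.013 0.   ]
board 0.58 [389. 198.] [ 0.737 -0.335  0.   ]
alfajor_center 0.62 [177. 247.] [0.597 0.253 0.023]
square_center 0.6 [219. 243.] [0.607 0.137 0.023]
mate 0.7 [269. 210.] [0.705 0.005 0.   ]
bottle_a 0.87 [249. 181.] [0.791 0.062 0.   ]
bottle_a 0.65 [294. 181.] [ 0.79  -0.065  0.   ]
station 0.64 [331. 248.] [ 0.594 -0.168  0.   ]
station 0.35 [289. 179.] [ 0.795 -0.053  0.   ]
1.25
```

View pics/scene0.png

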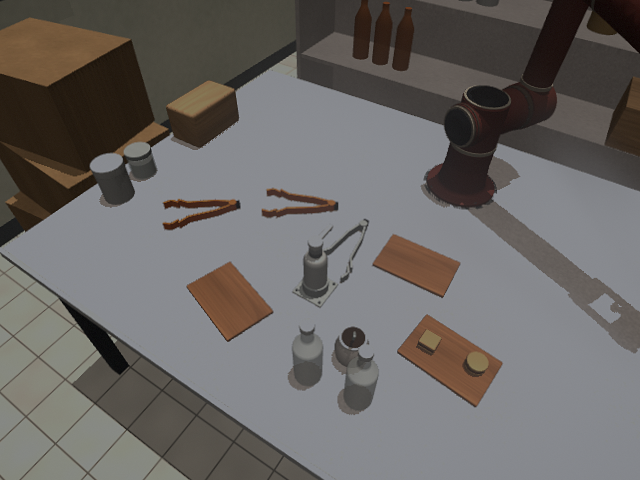

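View pics/top0.png

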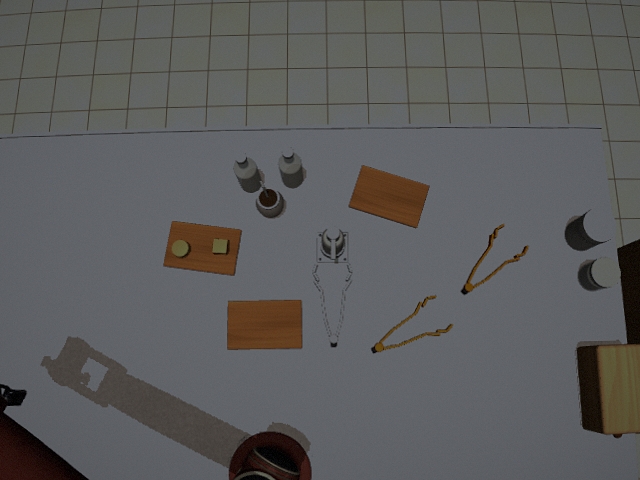

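View pics/w0.png

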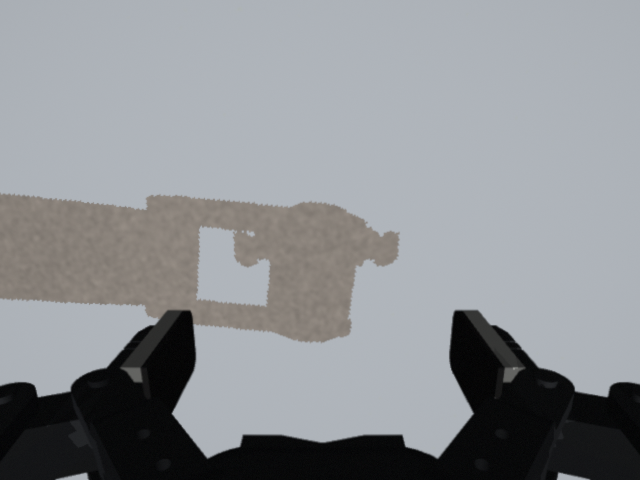

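The steel tongs are at about (0.437, -0.168) with tips toward +x. They lie under the white station at (0.594, -0.17), which is at column 333, row 245 in the top view. The leftmost board is at (0.595, 0.19), with the round alfajor at (177, 247) and the square pastry at (219, 243) in the top view. The other tongs are copper and the other boards are empty. I'll move toward the nozzle now.

Request:
step_arm:
  motion:
    - [0.36,-0.75,0.06,0,0,0.25,255]
    - [0.36,-0.75,0.06,0,0,0.25,255]
    - [0.36,-0.75,0.06,0,0,0.25,255]
    - [0.36,-0.75,0.06,0,0,0.25,255]
    - [0.36,-0.75,0.06,0,0,0.25,255]
    - [0.36,-0.75,0.06,0,0,0.25,255]
    - [0.36,-0.75,0.06,0,0,0.25,255]
    - [0.36,-0.75,0.06,0,0,0.25,255]
    - [0.36,-0.75,0.06,0,0,0.25,255]
    - [0.36,-0.75,0.06,0,0,0.25,255]

```text
time: 2.25
tool_pos: [0.4087, 0.2051, 0.2618]
tool_rot: [0.001, 0.001, 1.0, 0.0]
contact_force: [-0.9, -0.0, -0.1]
gripper_width: 0.0
```

```bash
python3 - <<'E'
from h import *
st=monitor.state();print(st['time'],st['tool_pos'],st['tool_rot'],st['joint_pos'],st['gripper_width'])
f=eyes.grab_frame('wrist');save(f,'w1.png');print(np.round(f['hand_eye'],3),f['mtx'])
for n,z in dict(alfajor_center=.023,square_center=.023,board=0).items():
    for r in eyes.pinpoint(n,'wrist')[:3]: print(n,round(r['p'],2),np.round(r['uv']),np.round(onz(f,r['uv'],z,st),4))
E
```

```text
2.25 [0.4086955  0.20505285 0.26183399] [6.08320680e-04 1.21963768e-03 9.99999071e-01 1.58403141e-05] [ 3.02238552e-01 -3.83582899e-01  1.94844590e+00 -3.33330032e-04
  1.57555914e+00 -1.26612028e+00] 0.0001940103927998665
[[ 0.001 -0.963 -0.269  0.068]
 [ 1.     0.001  0.     0.   ]
 [-0.    -0.269  0.963 -0.141]
 [ 0.     0.     0.     1.   ]] [[431.54730284   0.         322.20770011]
 [  0.         431.54730284 242.11545077]
 [  0.           0.           1.        ]]
board 0.94 [121. 170.] [0.383  0.0173 0.    ]
```

Request:
step_arm:
  motion:
    - [0.36,-0.75,-0.02,0,0,0,255]
    - [0.36,-0.75,-0.02,0,0,0,255]
    - [0.36,-0.75,-0.02,0,0,0,255]
    - [0.36,-0.75,-0.02,0,0,0,255]
    - [0.36,-0.75,-0.02,0,0,0,255]
    - [0.36,-0.75,-0.02,0,0,0,255]
    - [0.36,-0.75,-0.02,0,0,0,255]
    - [0.36,-0.75,-0.02,0,0,0,255]
    - [0.36,-0.75,-0.02,0,0,0,255]
    - [0.36,-0.75,-0.02,0,0,0,255]

```text
time: 3.45
tool_pos: [0.5883, -0.1683, 0.2503]
tool_rot: [-0.001, -0.001, 1.0, 0.0]
contact_force: [-0.3, 0.1, -0.0]
gripper_width: -0.001
```

```bash
python3 - <<'E'
from h import *
st=monitor.state();print(st['time'],st['tool_pos'],st['contact_force'])
f=eyes.grab_frame('wrist');save(f,'w2.png')
for n,z in dict(nozzle_top=.178,spout=.162,station=0,tongs_grip=.012,tongs_tip=.012).items():
    for r in eyes.pinpoint(n,'wrist')[:3]: print(n,round(r['p'],2),np.round(r['uv']),np.round(onz(f,r['uv'],z,st),4))
E
```

```text
3.45 [ 0.58825625 -0.16830634  0.25034479] [-0.32096157  0.0682887  -0.03563495]
nozzle_top 0.56 [318. 272.] [ 0.5956 -0.1701  0.178 ]
nozzle_top 0.5 [321. 148.] [ 0.5318 -0.1688  0.178 ]
spout 0.88 [322. 150.] [ 0.534  -0.1681  0.162 ]
```

View pics/w2.png

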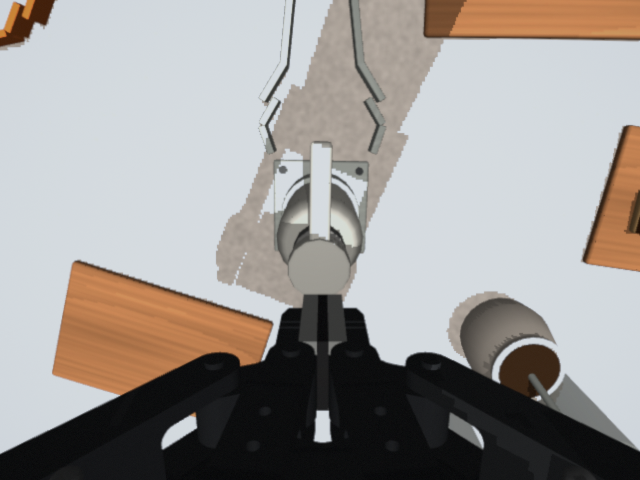

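Cap centre is at pixel (319, 268), which gives (0.594, -0.170) and agrees with the spout at (0.534, -0.168), 60 mm away. The tongs' tips lie under the spout. Pressing now.

Request:
step_arm:
  motion:
    - [0.012,-0.003,-0.08,0,0,0,255]
    - [0.012,-0.003,-0.12,0,0,0,255]
    - [0.012,-0.003,-0.14,0,0,0,255]
    - [0.012,-0.003,-0.15,0,0,0,255]
    - [0.012,-0.003,-0.16,0,0,0,255]
    - [0.012,-0.003,-0.167,0,0,0,255]
    - [0.012,-0.003,-0.168,0,0,0,255]
    - [0.012,-0.003,-0.168,0,0,0,255]

```text
time: 4.55
tool_pos: [0.5943, -0.1693, 0.1697]
tool_rot: [0.001, -0.001, 1.0, -0.0]
contact_force: [-3.2, 2.9, 5.9]
gripper_width: 0.003
```

```bash
python3 - <<'E'
from h import *
st=monitor.state();print(st['time'],st['tool_pos'],st['contact_force'],st['ft_torque'])
f=eyes.grab_frame('scene');save(f,'s3.png')
cv2.imwrite('pics/s3c.png',cv2.resize(f['pixels'][200:310,250:400,::-1],None,fx=5,fy=5))
E
```

```text
4.55 [ 0.59432928 -0.16929702  0.16968343] [-3.18781301  2.88771985  5.90159098] [ 0.55856591  0.6339849  -0.03527667]
```

View pics/s3c.png

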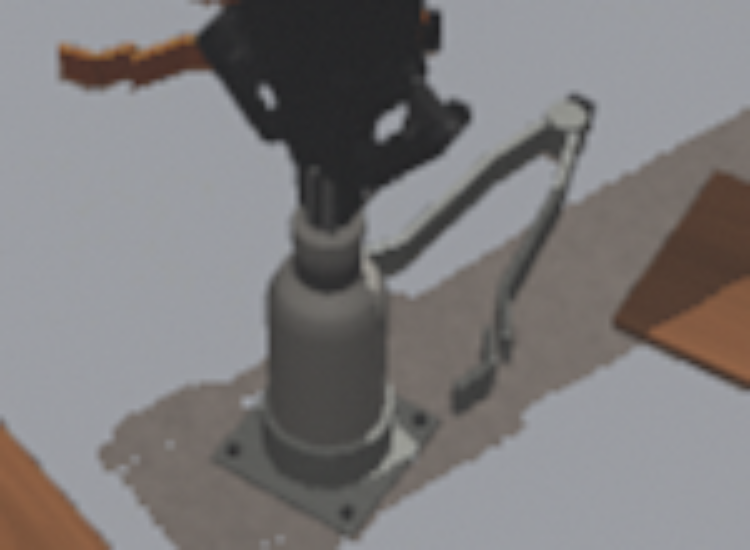

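Measured z 0.1697 with 5.9 N is only about 8 mm of travel, because the arm gives a little. I'll press further.

Request:
step_arm:
  motion:
    - [0,0,-0.01,0,0,0,255]
    - [0,0,-0.016,0,0,0,255]
    - [0,0,-0.02,0,0,0,255]
    - [0,0,-0.02,0,0,0,255]
    - [0,0,-0.02,0,0,0,255]

```text
time: 5.1
tool_pos: [0.5951, -0.1697, 0.1658]
tool_rot: [0.002, -0.001, 1.0, -0.001]
contact_force: [-13.2, 6.7, 26.8]
gripper_width: -0.002
```

```bash
python3 - <<'E'
from h import *
st=monitor.state();print(st['time'],st['tool_pos'],st['contact_force'],st['ft_torque'])
E
```

```text
5.1 [ 0.59508561 -0.16970014  0.16581771] [-13.24381514   6.69381742  26.79580082] [ 1.07262454  2.37689442 -0.03185857]
```

Fully down: the hard stop is at z 0.1658 with 27 N. Releasing upward, then moving over the tongs.

Request:
step_arm:
  motion:
    - [0,0,0.1,0,0,0,255]
    - [0,0,0.2,0,0,0,255]
    - [0,0,0.2,0,0,0,255]
    - [-0.1,0,0.2,0,0,0,120]
    - [-0.2,0,0.2,0,0,0,0]
    - [-0.3,0,0.1,0,0,0,0]
    - [-0.33,0,0.06,0,0,0,0]
    - [-0.33,0,0.06,0,0,0,0]
    - [-0.33,0,0.06,0,0,0,0]

```text
time: 6.0
tool_pos: [0.4282, -0.1694, 0.1868]
tool_rot: [0.0, -0.001, 1.0, -0.0]
contact_force: [0.6, -1.5, 0.8]
gripper_width: 0.995
```

```bash
python3 - <<'E'
from h import *
st=monitor.state();print(st['time'],st['tool_pos'],st['tool_rot'],st['contact_force'],st['gripper_width'])
f=eyes.grab_frame('wrist');save(f,'w4.png')
for n,z in dict(tongs_grip=.012,tongs_tip=.012,tongs=0).items():
    for r in eyes.pinpoint(n,'wrist')[:3]: print(n,round(r['p'],2),np.round(r['uv']),np.round(onz(f,r['uv'],z,st),4))
g=eyes.grab_frame('scene');save(g,'s4.png')
cv2.imwrite('pics/s4c.png',cv2.resize(g['pixels'][200:310,250:400,::-1],None,fx=5,fy=5))
for n,z in dict(nozzle_top=.178).items():
    for r in eyes.pinpoint(n,'scene')[:3]: print(n,round(r['p'],2),np.round(r['uv']))
E
```

```text
6.0 [ 0.42822766 -0.16944966  0.18680909] [ 2.17218933e-04 -7.22838212e-04  9.99999709e-01 -1.14023373e-04] [ 0.5748748  -1.45797974  0.84445422] 0.9953946914685535
nozzle_top 0.48 [319. 241.]
```

View pics/w4.png

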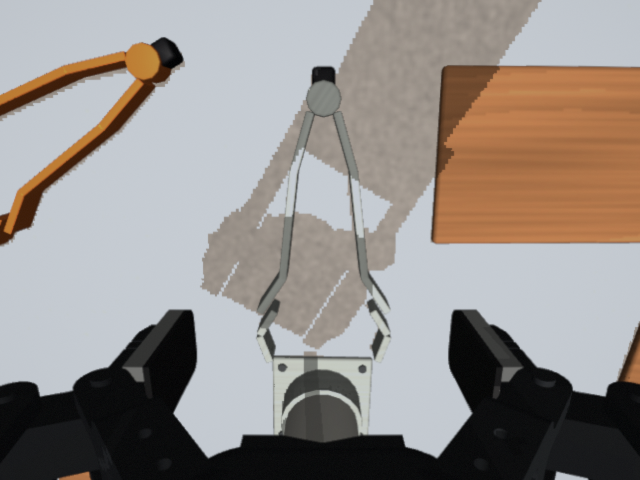

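View pics/s4c.png

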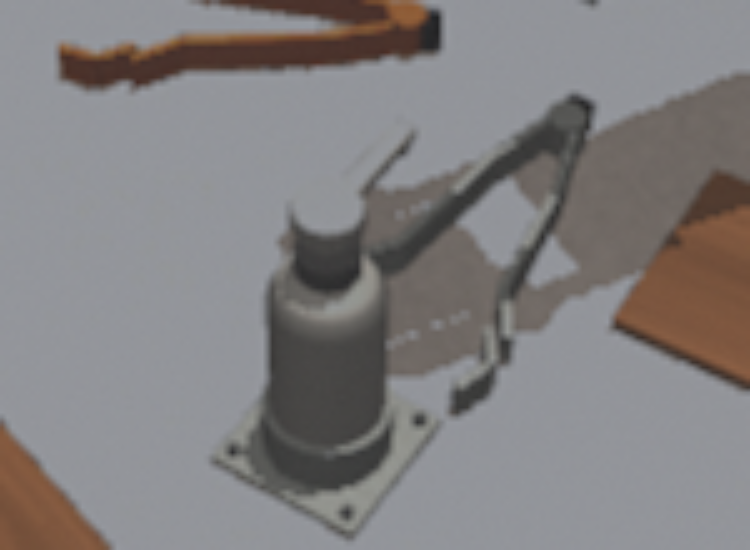

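The cap is back up. In the wrist picture the steel tongs' pivot disc is at (323, 98), the tip ends at about (265, 356) and (382, 357), and the back end at (323, 69). Measuring from those.

```bash
python3 - <<'E'
from h import *
from scipy.spatial.transform import Rotation as Ro
st=monitor.state()
f=eyes.grab_frame('wrist')
P={k:onz(f,uv,z,st) for k,uv,z in [('pivot',(323,98),.026),('tipL',(265,357),.024),('tipR',(382,357),.024),('tipL0',(272,362),.0),('tipR0',(374,361),.0),('kneeL',(281,276),.024),('kneeR',(368,276),.024),('back',(323,67),.024)]}
for k,v in P.items(): print(k,np.round(v,4))
mid=(P['tipL']+P['tipR'])/2; d=mid-P['pivot'];print('len',np.linalg.norm(d[:2]),'yaw',np.arctan2(d[1],d[0]),'grip',P['pivot']+d/np.linalg.norm(d)*.085)
E
```

```text
pivot [ 0.3469 -0.1701  0.026 ]
tipL [ 0.5441 -0.2158  0.024 ]
tipR [ 0.5436 -0.1221  0.024 ]
tipL0 [ 0.5632 -0.2135  0.    ]
tipR0 [ 0.5618 -0.1251  0.    ]
kneeL [ 0.4749 -0.2013  0.024 ]
kneeR [ 0.4747 -0.1356  0.024 ]
back [ 0.327  -0.1702  0.024 ]
len 0.1969617614821407 yaw 0.006049364034435368 grip [ 0.43187376 -0.16960477  0.02513693]
```

Tongs: pivot to tip ends measures 197 mm against 199 mm given. The grip is at (0.432, -0.1695) and yaw is about 0. Descending to straddle them, then closing lightly.

Request:
step_arm:
  motion:
    - [0.008,0,-0.1,0,0,0,0]
    - [0.008,0,-0.2,0,0,0,0]
    - [0.008,0,-0.28,0,0,0,0]
    - [0.008,0,-0.34,0,0,0,0]
    - [0.008,0,-0.37,0,0,0,0]
    - [0.008,0,-0.376,0,0,0,0]
    - [0.008,0,-0.376,0,0,0,0]

```text
time: 7.05
tool_pos: [0.4331, -0.1696, -0.0005]
tool_rot: [-0.0, -0.001, 1.0, -0.0]
contact_force: [0.5, -0.2, 1.6]
gripper_width: 1.002
```

```bash
python3 - <<'E'
from h import *
st=monitor.state();print(st['time'],st['tool_pos'],st['tool_rot'],st['contact_force'],st['gripper_width'])
f=eyes.grab_frame('wrist');save(f,'w5.png')
E
```

```text
7.05 [ 0.43312427 -0.16962681 -0.00045267] [-6.01975141e-06 -1.21755477e-03  9.99999259e-01 -1.91093510e-05] [ 0.53327026 -0.16174798  1.58996657] 1.00238320839534
```

View pics/w5.png

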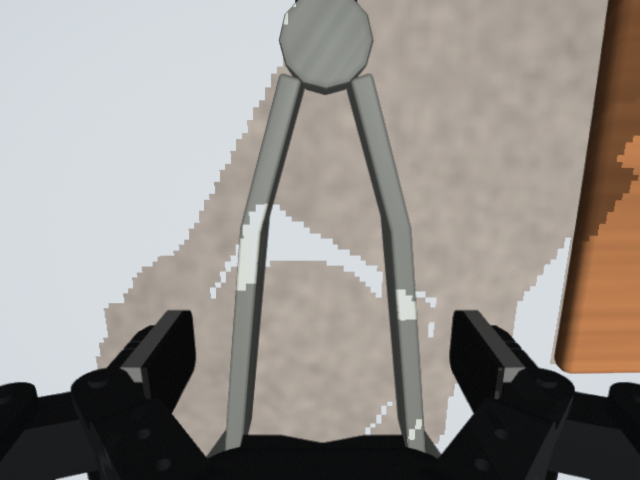

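The open fingers straddle the two flat arms, with pads at about columns 190 and 452 and the arms between. Closing partway.

Request:
step_arm:
  motion:
    - [0,0,0,0,0,0,60]
    - [0,0,0,0,0,0,80]
    - [0,0,0,0,0,0,95]
    - [0,0,0,0,0,0,95]
    - [0,0,0,0,0,0,95]

```text
time: 7.6
tool_pos: [0.4345, -0.1705, 0.0017]
tool_rot: [0.002, -0.001, 1.0, -0.001]
contact_force: [-1.6, 0.7, 7.3]
gripper_width: 0.63
```

```bash
python3 - <<'E'
from h import *
st=monitor.state();print(st['time'],st['tool_pos'],st['tool_rot'],st['contact_force'],st['gripper_width'],st['gripper_width']*85)
f=eyes.grab_frame('wrist');save(f,'w6.png')
E
```

```text
7.6 [ 0.43446342 -0.17045236  0.00167342] [ 0.0018649  -0.00107649  0.99999717 -0.00100798] [-1.62840764  0.7008385   7.26622216] 0.6296616338047399 53.52123887340289
```

View pics/w6.png

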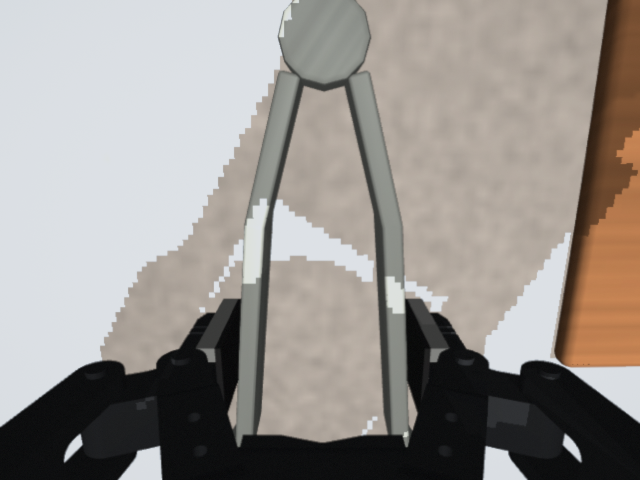

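Gripped at 53.5 mm with the spring lightly loaded. Lifting slightly, drawing the tips back out from under the spout, then up.

Request:
step_arm:
  motion:
    - [0,0,0.03,0,0,0,95]
    - [0,0,0.08,0,0,0,95]
    - [-0.06,0,0.1,0,0,0,95]
    - [-0.12,0,0.12,0,0,0,95]
    - [-0.16,0.02,0.18,0,0,0,95]
    - [-0.16,0.06,0.25,0,0,0,95]
    - [-0.14,0.12,0.32,0,0,0,95]
    - [-0.12,0.18,0.36,0,0,0,95]
    - [-0.1,0.24,0.4,0,0,0,95]
    - [-0.1,0.28,0.4,0,0,0,95]

```text
time: 8.65
tool_pos: [0.3848, -0.0283, 0.2037]
tool_rot: [0.004, -0.002, 1.0, -0.001]
contact_force: [0.8, -1.2, -1.5]
gripper_width: 0.626
```

```bash
python3 - <<'E'
from h import *
st=monitor.state();print(st['time'],st['tool_pos'],st['tool_rot'],st['contact_force'],st['gripper_width']*85)
f=eyes.grab_frame('wrist');save(f,'w7.png')
E
```

```text
8.65 [ 0.38481388 -0.02830376  0.20365415] [ 3.87869597e-03 -1.83314065e-03  9.99990458e-01 -8.24619169e-04] [ 0.8365202  -1.23952404 -1.54842716] 53.232883583136896
```

View pics/w7.png

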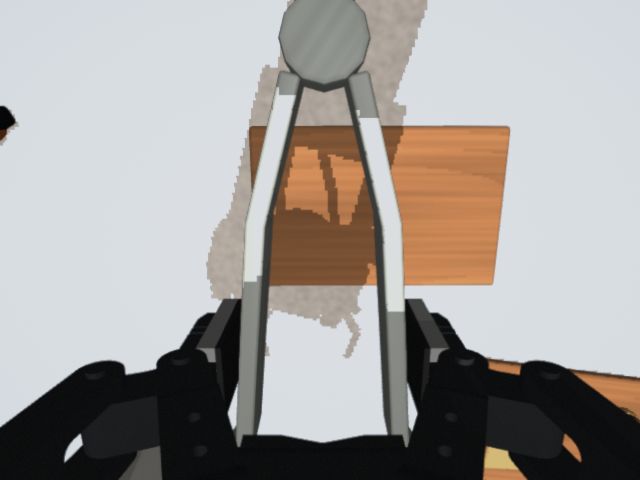

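The tongs hang steady in the same place between the pads, with the pivot at (324, 40). Going above the board to look.

Request:
step_arm:
  motion:
    - [0.03,0.08,0.04,0,0,0,95]
    - [0.06,0.16,0.08,0,0,0,95]
    - [0.1,0.24,0.12,0,0,0,95]
    - [0.14,0.32,0.16,0,0,0,95]
    - [0.18,0.4,0.2,0,0,0,95]
    - [0.21,0.47,0.2,0,0,0,95]
    - [0.23,0.53,0.2,0,0,0,95]
    - [0.23,0.53,0.2,0,0,0,95]
    - [0.23,0.53,0.2,0,0,0,95]

```text
time: 9.6
tool_pos: [0.4974, 0.2354, 0.2987]
tool_rot: [-0.001, -0.002, 1.0, -0.001]
contact_force: [0.0, -1.6, -1.4]
gripper_width: 0.636
```

```bash
python3 - <<'E'
from h import *
st=monitor.state();print(st['time'],st['tool_pos'],st['tool_rot'],st['contact_force'],st['gripper_width']*85)
f=eyes.grab_frame('wrist');save(f,'w8.png')
for n,z in dict(alfajor_center=.023,square_center=.023,board=0).items():
    for r in eyes.pinpoint(n,'wrist')[:3]: print(n,round(r['p'],2),np.round(r['uv']),np.round(onz(f,r['uv'],z,st),4))
    for r in eyes.look_for(n,'wrist')[:2]: print('  box',round(r['p'],2),np.round(r['box']))
E
```

```text
9.6 [0.49743935 0.23538997 0.29871169] [-5.83911439e-04 -1.52804678e-03  9.99998527e-01 -5.19239694e-04] [ 0.02188961 -1.64723607 -1.38868046] 54.070073307744096
alfajor_center 0.66 [329. 284.] [0.5903 0.2423 0.023 ]
  box 0.88 [333. 286.  52.  48.]
square_center 0.62 [226. 289.] [0.5957 0.1357 0.023 ]
  box 0.87 [225. 289.  40.  42.]
board 0.94 [279. 284.] [0.5989 0.189  0.    ]
board 0.91 [94. 75.] [0.384  0.0143 0.    ]
  box 0.73 [101.  73. 202. 146.]
  box 0.61 [280. 280. 196. 139.]
```

View pics/w8.png

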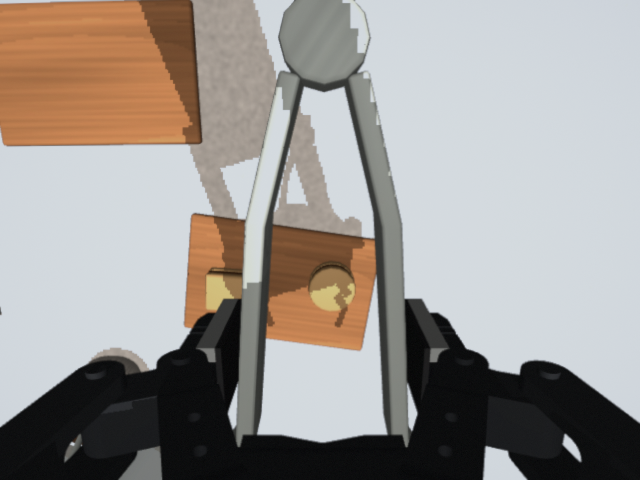

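The wrist picture shows the alfajor's top disc centred at about (332, 288), between the tongs' arms. The square pastry is at (225, 289), partly hidden by the left arm. The board's near edge runs from (193, 214) to (377, 239).

```bash
python3 - <<'E'
from h import *
st=monitor.state()
f=eyes.grab_frame('wrist')
img=f['pixels'];hsv=cv2.cvtColor(img,cv2.COLOR_RGB2HSV)
print([tuple(hsv[r,c]) for r,c in [(280,325),(295,350),(300,320),(270,335),(260,300),(250,330)]])
cv2.imwrite('pics/w8c.png',cv2.resize(img[200:360,180:400,::-1],None,fx=3.6,fy=3.6,interpolation=cv2.INTER_NEAREST))
a=onz(f,(332,288),.036,st);print('alf top',a)
b1=onz(f,(193,214),.01,st);b2=onz(f,(377,239),.01,st);d=b2-b1;print('edge',d,np.linalg.norm(d),'yaw board y',np.arctan2(-d[0],d[1]), b1,b2)
E
```

```text
[(np.uint8(16), np.uint8(122), np.uint8(153)), (np.uint8(23), np.uint8(105), np.uint8(207)), (np.uint8(23), np.uint8(106), np.uint8(209)), (np.uint8(17), np.uint8(120), np.uint8(155)), (np.uint8(13), np.uint8(150), np.uint8(119)), (np.uint8(13), np.uint8(149), np.uint8(123))]
alf top [0.59009229 0.24502435 0.036     ]
edge [0.02611554 0.1887213  0.        ] 0.19051968317049156 yaw board y -0.13750822401061893 [0.51994993 0.10311788 0.01      ] [0.54606547 0.29183918 0.01      ]
```

View pics/w8c.png

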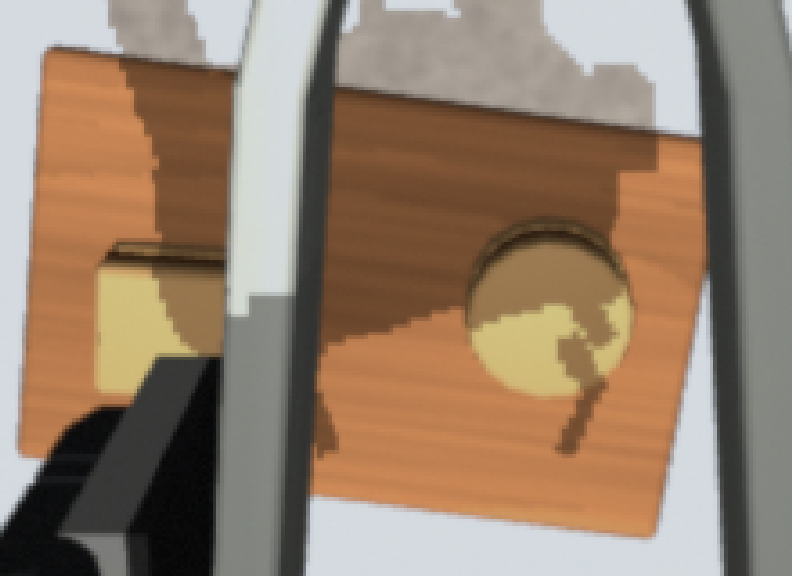

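The alfajor is at (0.590, 0.245) and the square pastry at (0.596, 0.136). The pastries are 109 mm apart and the tongs' half-width is about 50 mm, so yaw 0 clears the square. The TCP target is 88 mm behind the alfajor, at (0.502, 0.245). I'll descend to a hover first.

Request:
step_arm:
  motion:
    - [0.008,0.019,-0.06,0,0,0,95]
    - [0.008,0.019,-0.14,0,0,0,95]
    - [0.008,0.019,-0.22,0,0,0,95]
    - [0.008,0.019,-0.3,0,0,0,95]
    - [0.008,0.019,-0.38,0,0,0,95]
    - [0.008,0.019,-0.43,0,0,0,95]
    - [0.008,0.019,-0.45,0,0,0,95]
    - [0.008,0.019,-0.45,0,0,0,95]

```text
time: 10.8
tool_pos: [0.5007, 0.2446, 0.073]
tool_rot: [-0.001, -0.001, 1.0, -0.0]
contact_force: [0.2, 0.8, -1.0]
gripper_width: 0.631
```

```bash
python3 - <<'E'
from h import *
st=monitor.state();print(st['time'],st['tool_pos'],st['tool_rot'],st['contact_force'],st['gripper_width']*85)
f=eyes.grab_frame('scene');g=eyes.grab_frame('top')
p=st['tool_pos']; tip=p+np.array([.0885,0,.010])
for n,F in (('s',f),('t',g)):
    u=proj(F,[tip,[.59,.245,.023]]);print(n,u)
    for nm,z in (('alfajor_center',.023),('tongs_tip',tip[2]),('tongs_grip',tip[2])):
        for r in eyes.pinpoint(nm,'scene' if n=='s' else 'top')[:3]: print(nm,round(r['p'],2),np.round(r['uv']),np.round(onz(F,r['uv'],z),4))
    im=F['pixels'][:,:,::-1].copy()
    c=u[1].astype(int); x0=max(0,c[0]-70);y0=max(0,c[1]-60)
    cv2.imwrite(f'pics/{n}9.png',cv2.resize(im[y0:y0+110,x0:x0+150],None,fx=5,fy=5)); print(x0,y0)
E
```

```text
10.8 [0.50069108 0.24456628 0.07296519] [-1.39972485e-03 -9.57829061e-04  9.99998452e-01 -4.67807777e-04] [ 0.21071983  0.81131777 -0.98619251] 53.67632887094669
s [[484.83984696 349.3649753 ]
 [476.94992434 363.20935381]]
alfajor_center 0.78 [478. 364.] [0.5908 0.2472 0.023 ]
tongs_tip 0.97 [269. 202.] [ 0.4655 -0.4059  0.083 ]
tongs_tip 0.75 [169. 213.] [ 0.6467 -0.6048  0.083 ]
tongs_grip 0.96 [300. 207.] [ 0.4391 -0.3214  0.083 ]
tongs_grip 0.81 [495. 317.] [0.4983 0.2387 0.083 ]
tongs_grip 0.72 [200. 206.] [ 0.5817 -0.551   0.083 ]
406 303
t [[174.32496131 245.4299197 ]
 [180.13804791 249.81149548]]
alfajor_center 0.55 [181. 250.] [0.5889 0.2431 0.023 ]
tongs_tip 0.76 [175. 242.] [0.5987 0.244  0.083 ]
tongs_tip 0.74 [220. 242.] [0.5968 0.1221 0.083 ]
tongs_tip 0.64 [508. 237.] [ 0.5988 -0.6359  0.083 ]
tongs_grip 0.88 [490. 263.] [ 0.5304 -0.5807  0.083 ]
tongs_grip 0.85 [410. 332.] [ 0.3554 -0.3633  0.083 ]
tongs_grip 0.81 [174. 278.] [0.5014 0.2414 0.083 ]
110 189
```

View pics/s9.png

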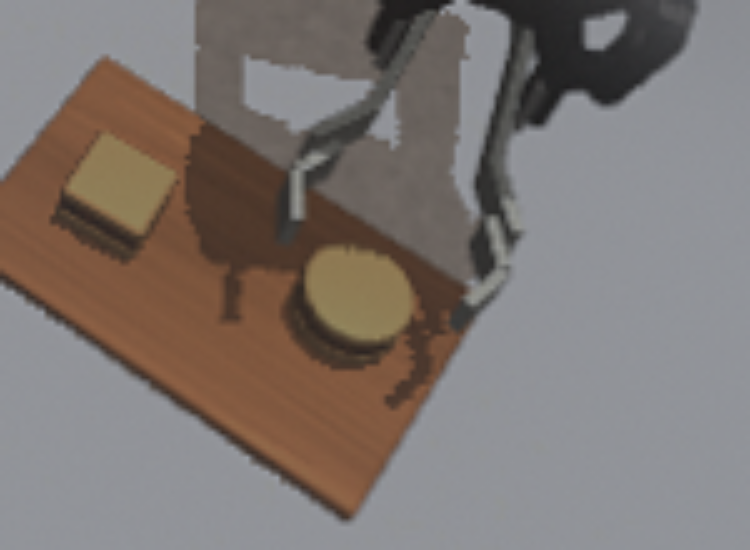

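View pics/t9.png

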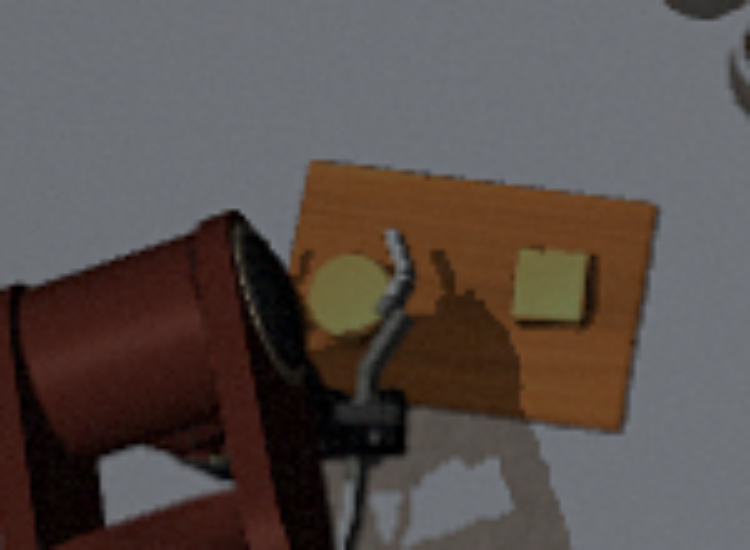

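All three cameras agree on the alfajor at about (0.590, 0.245). The scene crop shows the tips straddling it, with the square pastry well clear. Lowering the last stretch slowly.

Request:
step_arm:
  motion:
    - [0.002,0,-0.03,0,0,0,95]
    - [0.002,0,-0.06,0,0,0,95]
    - [0.002,0,-0.085,0,0,0,95]
    - [0.002,0,-0.1,0,0,0,95]
    - [0.002,0,-0.109,0,0,0,95]
    - [0.002,0,-0.109,0,0,0,95]
    - [0.002,0,-0.109,0,0,0,95]

```text
time: 11.9
tool_pos: [0.5029, 0.2452, 0.02]
tool_rot: [0.0, -0.001, 1.0, 0.0]
contact_force: [0.6, -0.5, -0.8]
gripper_width: 0.628
```

```bash
python3 - <<'E'
from h import *
st=monitor.state();print(st['time'],st['tool_pos'],st['tool_rot'],st['contact_force'],st['gripper_width']*85)
f=eyes.grab_frame('scene')
cv2.imwrite('pics/s10.png',cv2.resize(f['pixels'][293:413,406:556,::-1],None,fx=5,fy=5))
E
```

```text
11.9 [0.502946   0.24517887 0.02004335] [ 2.36788209e-04 -1.12383305e-03  9.99999337e-01  8.07791921e-05] [ 0.59996237 -0.54445459 -0.79672262] 53.38338684296393
```

View pics/s10.png

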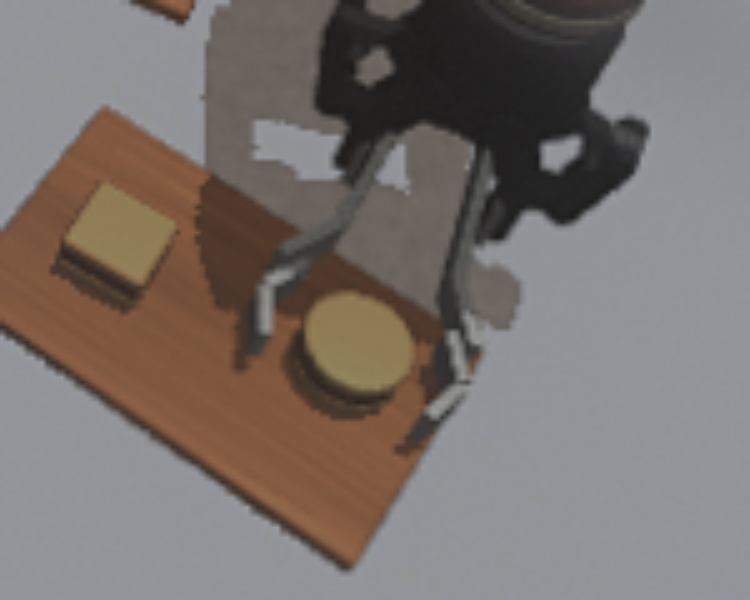

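The tips straddle the alfajor centrally, just above the board. Squeezing gradually.

Request:
step_arm:
  motion:
    - [0,0,0,0,0,0,105]
    - [0,0,0,0,0,0,115]
    - [0,0,0,0,0,0,125]
    - [0,0,0,0,0,0,135]
    - [0,0,0,0,0,0,145]
    - [0,0,0,0,0,0,160]
    - [0,0,0,0,0,0,200]
    - [0,0,0,0,0,0,255]
    - [0,0,0,0,0,0,255]
    - [0,0,0,0,0,0,255]

```text
time: 12.95
tool_pos: [0.5027, 0.2451, 0.0199]
tool_rot: [0.0, -0.001, 1.0, 0.0]
contact_force: [-1.8, -0.0, 2.3]
gripper_width: 0.428
```

```bash
python3 - <<'E'
from h import *
st=monitor.state();print(st['time'],st['tool_pos'],st['tool_rot'],st['contact_force'],st['gripper_width']*85)
f=eyes.grab_frame('scene')
cv2.imwrite('pics/s11.png',cv2.resize(f['pixels'][293:413,406:556,::-1],None,fx=5,fy=5))
w=eyes.grab_frame('wrist');save(w,'w11.png')
E
```

```text
12.95 [0.50269188 0.24509794 0.01993914] [ 5.19427877e-05 -1.10022598e-03  9.99999393e-01  3.89443295e-05] [-1.82170248 -0.02141469  2.28041417] 36.37578480142423
```

View pics/s11.png

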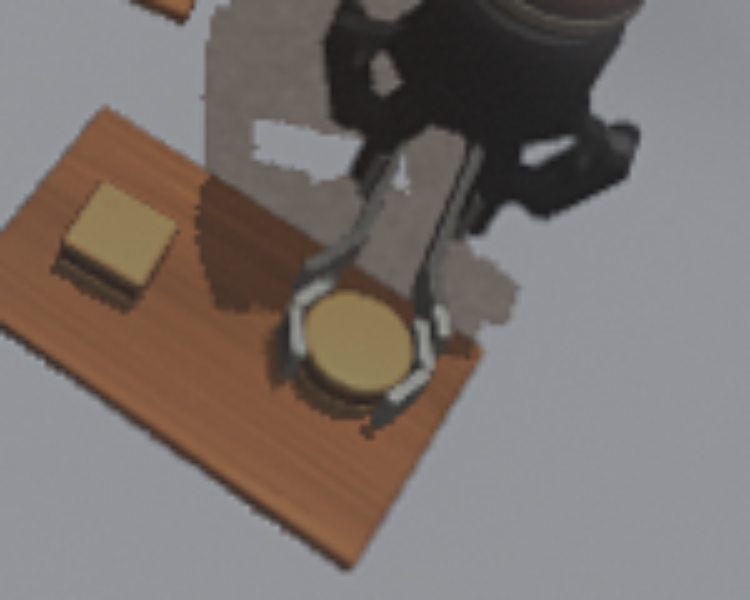

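View pics/w11.png

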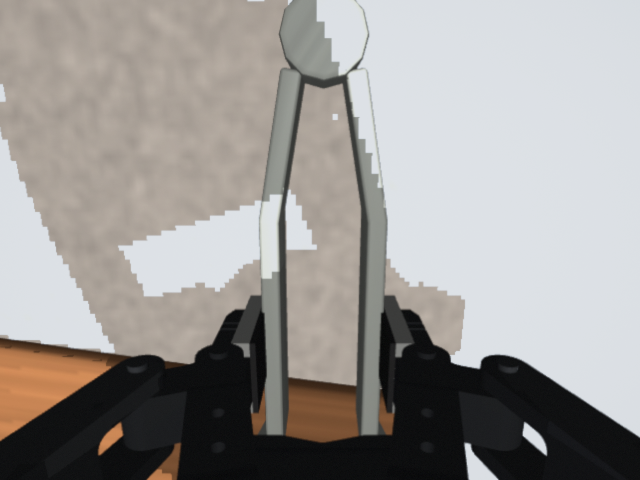

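The tips are closed round the alfajor at 36.4 mm (about 38 mm expected). Lifting about 10 cm, smoothly.

Request:
step_arm:
  motion:
    - [0,0,0.01,0,0,0,255]
    - [0,0,0.03,0,0,0,255]
    - [0,0,0.06,0,0,0,255]
    - [0,0,0.09,0,0,0,255]
    - [0,0,0.12,0,0,0,255]
    - [0,0,0.15,0,0,0,255]
    - [0,0,0.18,0,0,0,255]
    - [0,0,0.2,0,0,0,255]
    - [0,0,0.21,0,0,0,255]
    - [0,0,0.21,0,0,0,255]

```text
time: 14.05
tool_pos: [0.503, 0.2452, 0.1257]
tool_rot: [0.001, -0.001, 1.0, 0.0]
contact_force: [0.2, -0.1, -1.8]
gripper_width: 0.424
```

Request:
step_arm:
  motion:
    - [0,0,0,0,0,0,255]
    - [0,0,0,0,0,0,255]
    - [0,0,0,0,0,0,255]
    - [0,0,0,0,0,0,255]
    - [0,0,0,0,0,0,255]

```text
time: 14.55
tool_pos: [0.5025, 0.245, 0.1245]
tool_rot: [-0.0, -0.001, 1.0, -0.0]
contact_force: [0.1, 0.0, -1.6]
gripper_width: 0.425
```

```bash
python3 - <<'E'
from h import *
st=monitor.state();print(st['time'],st['tool_pos'],st['tool_rot'],st['contact_force'],st['gripper_width']*85,abs(st['joint_vel']).max())
f=eyes.grab_frame('scene')
cv2.imwrite('pics/s12.png',cv2.resize(f['pixels'][200:420,256:556,::-1],None,fx=2.5,fy=2.5))
for nm in ('alfajor_center',):
    for r in eyes.pinpoint(nm,'scene')[:2]: print(nm,r['p'],r['uv'],onz(f,r['uv'],.125),'exp',proj(f,[.5912,.245,.13]))
w=eyes.grab_frame('wrist');save(w,'w12.png')
E
```

```text
14.55 [0.50249974 0.24499001 0.12449945] [-2.46571193e-04 -1.09230732e-03  9.99999368e-01 -9.79835155e-05] [ 0.12174205  0.04231155 -1.58463057] 36.162498169987444 0.004448945961462504
alfajor_center 0.89 [490.1, 338.3] [0.58822969 0.24262065 0.125     ] exp [[491.54175956 338.68951392]]
```

View pics/s12.png

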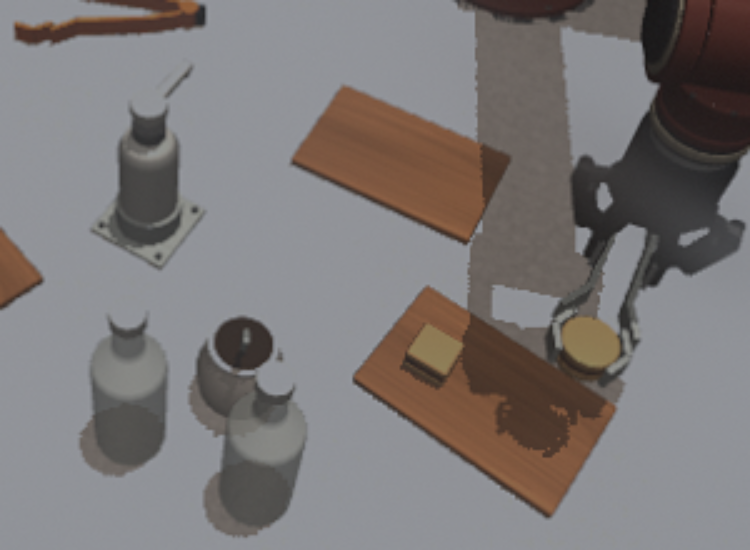

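View pics/w12.png

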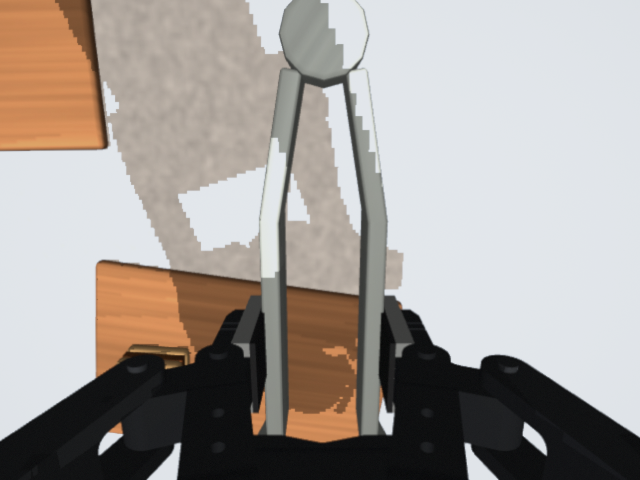

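The alfajor hangs in the tips about 105 mm up, seen at (490, 338) against a predicted (491.5, 338.7). The cap is up and the square, gourd and bottles are in place. Handing in.

```bash
python3 - <<'E'
from h import *
print(manip.job_done()); st=monitor.state();print(st['time'],st['tool_pos'],st['gripper_width']*85,st['contact_force'])
E
```

```text
the job is handed in; nothing more can be done
None
the job is handed in; nothing more can be done
```

The alfajor was hanging still in the squeezed tongs about 10 cm above the board when I handed the job in, at about 14.7 s of the 58 s. The hand-in gives no verdict.

- **Mist:** The first press went down only about 8 mm because the arm gave under load. I pressed further, to the hard stop at tool height 0.166 m and 27 N. A picture after release showed the cap back up.
- **Tongs:** I gripped the steel tongs lightly, drew them back from under the spout and lowered them round the round alfajor. All three cameras placed it at about (0.590, 0.245). I then squeezed them shut and lifted.
- **Last checks:** The arm had risen 105 mm. The fingers were 36 mm apart, slightly under the 38 mm expected. The scene camera found the alfajor within about 2 pixels of the predicted spot at the tips. The arm was still, and the square pastry, gourd and bottles looked unmoved.

I could not read the arm state after the hand-in, because the interface was already closed.

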